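Push the microphone boom home and flip its clamp lever shut

TASK

On this streaming desk stand two low boom stands, one carrying a round microphone and one a flat light panel, both with their clamp levers open. First push the microphone's boom tube fully home into its clamp, while the lever is still open, then flip that clamp's cam lever right over center, flat across the top of the clamp, so that the tube is locked. Do not touch the light's stand, and let go at the end.

Things in the scene. Friction and masses are not known exactly. Their poses are not given: they have to be found in the camera images.
- mic_stand: Fixed stand with a round foot (120 mm); origin: foot's centre on the desk, z up, yawed. Black clamp block 48 (x) by 50 (y) mm, z 80 to 120, over the origin. A 22 mm tube runs through it along y at z 100; its +y end carries the round dark microphone, 46 to 51 mm across. Lever pivot on top: x +14, y 0, z 126 mm, axis along y. Tube tail sticks out at -y, up to 112 mm from the origin.
- mic_boom (a joint): How far the tube is pulled out to the stand's +y, m: 0 = fully home (collar against clamp), at most 0.08. The microphone spans y = 40 to 142 mm plus this value, its outer end a flat face 40 mm across at z 100. Pushed towards -y it slides with 2 to 4 N while the lever is open, and stays where left. With the lever shut it is clamped.
- mic_lever (a joint): Lever angle, rad: 0 open, leaning 15 deg from upright to the stand's +x; 0.26 upright; 1.833 shut on its stop, level, pointing to -x, top at z 130 mm. Straight steel bar, 75 mm from pivot to tip, 20 to 24 wide, 7 to 9 thick; shut, 37 mm overhang the block. Free to 0.45, then stiffer (at most 0.2 N m); let go before 1.4 it springs back to 0.45, past 1.5 it snaps shut and stays.
- light_stand: Not to be touched: a like fixed stand with a square foot (110 mm), the same clamp and lever (open, up to z 200 mm). Origin: foot's centre on the desk. Its tube runs along its own y axis at z 100 mm (tail to y -112 mm), the other way round, and carries at +y a flat panel 110 by 75 by 18 mm that ends at most 230 mm from the origin.

How it is judged:
By the outcome, as a careful person would: the job done as asked, in the order asked, and still so for the second after the job is handed in, with the robot touching nothing.
It also fails if it takes over 45 s, if anything falls off the work surface, if the arm or the gripper's body presses on something with over 40 N, if the wrist force passes 120 N, or if a joint passes its speed limit or range.

ROBOT

A 6-joint arm with a two-finger parallel gripper is mounted at the origin on the work surface. World frame = base frame: x ahead of the robot, y to its left, z up, the work surface at z = 0. Lengths are in m, angles in degrees, forces in N, time in s.
With the tool pointing down it reaches from about 0.275 to 0.875 m from the base axis. Payload 12.5 kg.
Tool frame: the origin (TCP) lies on the centre line of the jaws, within the pads' length; the fingertips stand 8 mm ahead of it and the grasp point (between the pads) lies 11 mm behind it (env.tip_extent is the distance from the TCP to the fingertips, in m); z points along the fingers, y is the line along which they close (so a half turn about z gives the same grasp; the last joint's range is limited). The gripper opens to 85 mm and grips with 20 to 120 N. Pads are 22 mm wide; open, the fingers measure 114 mm over their backs; the gripper's body (76 mm by 85 mm) begins 54 mm behind the grasp point. The pads swing forward as they close: fully open they stand 13 mm farther back than shut.
Start: joints at [-79.16, 20.094, 94.641, -0, 65.266, -4.847], TCP at [0.149, -0.529, 0.239] pointing down, gripper open.
Joint ranges: [-157.81, 157.81], [-45, 120.19], [0.68, 151.7], [-89.99, 269.99], [4.06, 180], [-164.3, 164.3]. Speed limits (degrees/s): [127.2, 127.2, 159.86, 180, 180, 180].

INTERFACE

Orientations are given as [roll, pitch, yaw] about the fixed x, y, z axes, in that order (R = Rz(yaw) Ry(pitch) Rx(roll)).
In Python, from plant import env gives the robot as it stands. Calls block until the motion is done:
- env.reach(position, orientation): joint-space move of the TCP to a pose.
- env.line_to(position, vel=0.15, frame=None): straight line of the TCP; frame=None keeps the orientation; vel is the mean speed in m/s.
- env.set_joints(angles): joint-space move.
- env.open_gripper() and env.gripper_close(grip_force=None): open the fingers fully, or close them until they stop; grip_force is the grip in N (None keeps the last).
- env.sleep(seconds).
- env.solve_ik(position, orientation): joint angles nearest the present ones, or None.
- env.snapshot(name): name is "side" or "top" or "wrist"; returns a dict with "image" (400x640x3 uint8, red, green, blue), "fx", "fy", "cx", "cy" (pixels), "k1" (the pictures are not rectified: a ray, as slopes to the right and down, at radius r is drawn at 1 + k1 r^2 times it, then the intrinsics apply), "world_from_camera" (4x4, takes a point from camera to world coordinates). Camera axes: x right, y down, z forward; pixel columns grow to the right and rows downward; lengths in m; the calibration is good to about 2 mm. A picture is of the moment at which its call begins. There is no depth.
A pose or a line that the arm cannot do raises env.Unreachable and nothing moves.
- env.close_job(): hands the job in; it is judged then, once.
Readings, each from a call of its own:
- env.read_time_s(): time.
- env.read_qpos(): joint angles.
- env.read_qd(): joint speeds.
- env.read_joint_efforts(): joint torques, N m.
- env.read_position(): TCP position.
- env.read_ee_rot(): TCP orientation.
- env.read_force(): force on the tool from outside, world axes, zero at the start.
- env.read_wrist_torque(): the same for the moment, N m.
- env.read_opening(): opening from 0.0 (shut) to 1.0 (fully open).
- env.read_grasp_force(): force on a finger pad.
Only numpy, scipy, OpenCV 4.12 (cv2) and the standard library are available. Lean on these libraries where they do the work, as an engineer would, in place of code of your own. Each camera call takes 0.05 s, during which the arm holds its last target. There are 200 camera calls.

## Working session

There is one attempt and no reset: what is moved stays moved. The work goes in short steps, each a Python script; the robot and the scene stay as the last script left them, time stands still between calls to the robot, and variables do not carry over. Pictures are saved under pics/ and viewed, at most 10 in all, crops included, and the job is handed in when it is done.

```bash
ls; mkdir -p pics; python3 - <<'E'
from plant import env
import cv2,pickle,numpy as np
for n in ["top","side"]:
    s=env.snapshot(n); cv2.imwrite(f"pics/{n}0.png",s["image"][:,:,::-1]); pickle.dump(s,open(f"{n}0.pkl","wb"))
    print(n,s["fx"],s["k1"],np.round(s["world_from_camera"],3).tolist())
print(env.read_time_s(), env.read_ee_rot())
E
```

```text
pics
top 370.0642474223858 -0.027533459920773967 [[-0.022, -0.991, 0.132, 0.482], [-1.0, 0.021, -0.011, -0.042], [0.008, -0.132, -0.991, 0.735], [0.0, 0.0, 0.0, 1.0]]
side 428.92183486074833 0.03546610483185905 [[-0.91, -0.304, 0.282, 0.392], [-0.414, 0.687, -0.597, 0.34], [-0.012, -0.661, -0.751, 0.61], [0.0, 0.0, 0.0, 1.0]]
0.1 [-1.79938192e+02 -5.11089427e-03  1.56881534e+01]
```

View pics/top0.png

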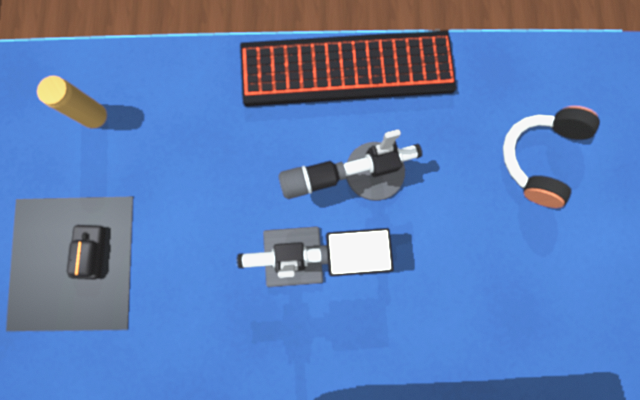

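View pics/side0.png

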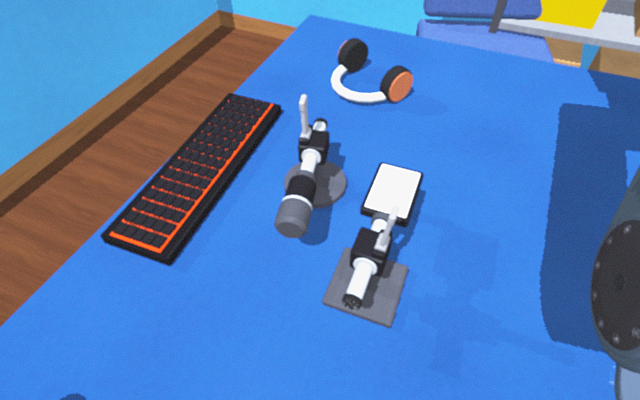

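The top view shows the round-foot mic stand: foot (376,170), clamp (385,160), mic outer end (285,185), tail (418,151), lever tip (393,135). The light stand is nearer the robot, around (292,257). The side view shows the mic face at (291,220), the lever tip at (303,98) and the tail at (320,124). I'll zoom in on both views.

```bash
cat > h.py <<'E'
import numpy as np,cv2,pickle
def ray(s,u,v):
    d=np.array([(u-s["cx"])/s["fx"],(v-s["cy"])/s["fy"]]); p=d.copy()
    for _ in range(10): p=d/(1+s["k1"]*(p@p))
    T=s["world_from_camera"]; r=T[:3,:3]@np.array([p[0],p[1],1]); return T[:3,3],r/np.linalg.norm(r)
def plane(s,u,v,z):
    o,r=ray(s,u,v); return o+r*(z-o[2])/r[2]
def tri(a,b):
    (o1,r1),(o2,r2)=a,b
    t=np.linalg.lstsq(np.c_[r1,-r2],o2-o1,rcond=None)[0]
    p,q=o1+t[0]*r1,o2+t[1]*r2
    return (p+q)/2,np.linalg.norm(p-q)
def proj(s,P):
    T=s["world_from_camera"]; c=T[:3,:3].T@(np.asarray(P)-T[:3,3]); p=c[:2]/c[2]; p=p*(1+s["k1"]*(p@p))
    return np.array([s["cx"]+s["fx"]*p[0],s["cy"]+s["fy"]*p[1]])
E
python3 - <<'E'
import pickle,cv2,numpy as np
t=pickle.load(open("top0.pkl","rb"))["image"];s=pickle.load(open("side0.pkl","rb"))["image"]
a=cv2.resize(t[115:215,270:430],None,fx=5,fy=5,interpolation=2)[:, :800]
b=cv2.resize(s[85:245,260:360],None,fx=3.7,fy=3.7,interpolation=2)
cv2.imwrite("pics/topc.png",a[:,:,::-1]);cv2.imwrite("pics/sidec.png",b[:,:,::-1])
E
```

```text
(no output)
```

View pics/topc.png

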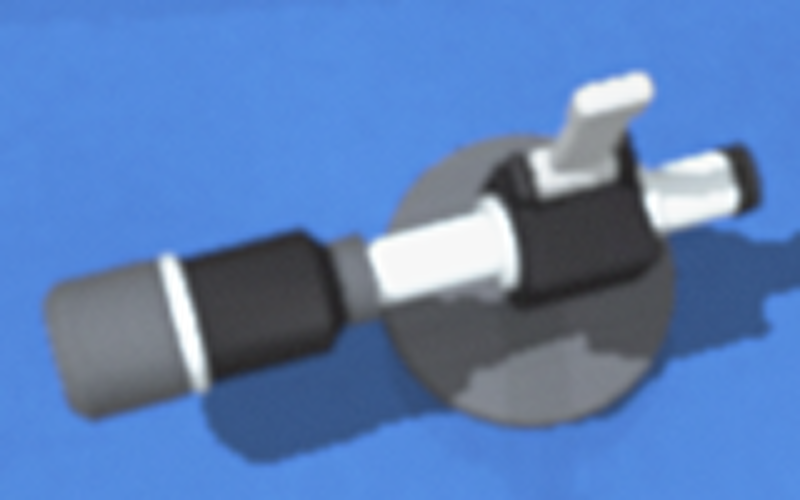

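View pics/sidec.png

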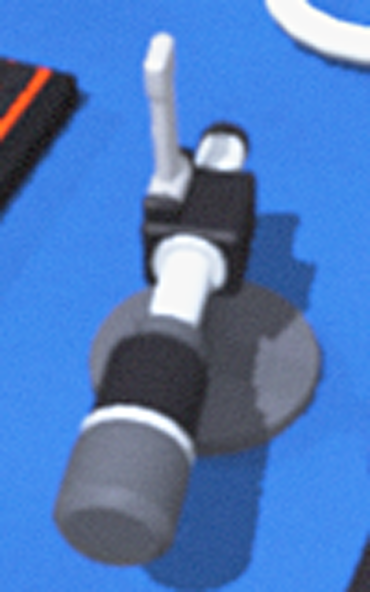

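```bash
python3 - <<'E'
from h import *
np.set_printoptions(precision=4,suppress=True)
t=pickle.load(open("top0.pkl","rb"));s=pickle.load(open("side0.pkl","rb"))
T=lambda u,v:ray(t,270+u/5,115+v/5)
S=lambda u,v:ray(s,260+u/3.7,85+v/3.7)
for n,a,b in [("tail",(748,178),(224,140)),("levertip",(616,90),(160,55)),("face",(68,366),(112,535)),("foot",(529,280),(205,366)),("ring",(185,323),(138,432))]:
    print(n,*tri(T(*a),S(*b)))
f=plane(t,270+529/5,115+56,0.008)
m=plane(t,270+68/5,115+366/5,.1);tl=plane(t,270+748/5,115+178/5,.1)
y=(m-tl)[:2];L=np.linalg.norm(y);y/=L
print("foot",f,"face",m,"tail",tl,"yaw",np.degrees(np.arctan2(-y[0],y[1])),L, "foot->face",(m-f)[:2]@y,"lat",(f-m)[:2]@np.array([y[1],-y[0]]))
# light stand
for n,u,v,z in [("lfoot",293,257,.006),("ltail",240,261,.1),("panelR",391,251,.11),("pTL",330,232,.11),("pBR",392,272,.11),("llever",287,275,.19)]: print(n,plane(t,u,v,z))
from plant import env
E
```

```text
tail [ 0.6555 -0.2344  0.0981] 0.002393432247386582
levertip [ 0.656  -0.1669  0.195 ] 0.0005794084419196833
face [0.5942 0.0084 0.0958] 0.004681434851133521
foot [ 0.6405 -0.1724 -0.0013] 0.0005895852931393727
ring [ 0.6042 -0.0335  0.1107] 0.0014688359602694145
foot [ 0.6382 -0.1708  0.008 ] face [0.5912 0.0074 0.1   ] tail [ 0.6538 -0.2341  0.1   ] yaw 14.550238159579672 0.2494893869733197 foot->face 0.18427106975610888 lat 0.0007349162171991358
lfoot [ 0.471  -0.0021  0.006 ]
ltail [0.4676 0.0826 0.1   ]
panelR [ 0.4788 -0.1725  0.11  ]
pTL [ 0.5129 -0.0708  0.11  ]
pBR [ 0.444  -0.1726  0.11  ]
llever [ 0.4482 -0.0033  0.19  ]
```

Origin is about (0.639,-0.172), yaw 14.5°, boom out about 42 mm. The heights (tail 98, face 96, lever tip 195 mm) agree with the text. Now I'll set up for the push.

```bash
cat >> h.py <<'E'
YAW=14.5
O=np.array([0.639,-0.1715])
def st(x,y,z):
    c,s=np.cos(np.radians(YAW)),np.sin(np.radians(YAW))
    return [O[0]+c*x-s*y,O[1]+s*x+c*y,z]
def fst(f):
    c,s=np.cos(np.radians(YAW)),np.sin(np.radians(YAW))
    return np.round([c*f[0]+s*f[1],-s*f[0]+c*f[1],f[2]],1)
E
python3 - <<'E'
from h import *
from plant import env
p=env.read_position(); env.line_to([p[0],p[1],.33])
env.gripper_close(30)
for ps in (104.5,-75.5):print(ps,env.solve_ik(st(0,.225,.3),[180,0,ps]))
for ps in (14.5,-165.5):print(ps,env.solve_ik(st(.06,0,.3),[180,0,ps]))
print(env.read_time_s(),env.read_opening(),env.read_force())
E
```

```text
104.5 [-1.64004353e-02  2.06941418e+01  8.50071224e+01  0.00000000e+00
  7.42987358e+01 -1.45164004e+01]
-75.5 None
14.5 [-1.63834184e+01  3.56783629e+01  6.18402783e+01 -2.54444375e-14
  8.24813587e+01  5.91165816e+01]
-165.5 [ -16.38341843   35.67836293   61.84027833    0.           82.48135874
 -120.88341843]
1.625 0.001654093882579476 [-0.7642028  -0.79808038  0.95052944]
```

```bash
python3 - <<'E'
from h import *
from plant import env
env.reach(st(0,.225,.3),[180,0,104.5])
env.line_to(st(0,.225,.096))
f0=np.array(env.read_force()); print(fst(f0),env.read_time_s())
env.line_to(st(0,.205,.096),vel=.08)
y=.205
while y>.147:
    y-=.003; env.line_to(st(0,y,.096),vel=.04)
    f=fst(np.array(env.read_force())-f0); print(round(y,3),f)
    if f[1]>9: break
print(env.read_time_s(),env.read_position())
s=env.snapshot("side");cv2.imwrite("pics/push.png",cv2.resize(s["image"][60:260,220:480],None,fx=3,fy=3)[:600,:,::-1])
E
```

```text
[ 1.   1.1 -0. ] 5.6917
0.202 [-0.9 -0.9  0.1]
0.199 [-0.6 -0.8 -0.1]
0.196 [-0.8 -0.9  0.8]
0.193 [-0.5 -1.2 -0.7]
0.19 [-0. -1. -0.]
0.187 [-0.5 -1.1  0.4]
0.184 [-0.2 -1.6  0.4]
0.181 [-0.8 -0.8 -0.1]
0.178 [-1.1 -1.6 -0.6]
0.175 [-1.3 -0.8  0.8]
0.172 [-1.  -1.   0.1]
0.169 [-1.7 -0.7 -0.3]
0.166 [-0.5 -1.8 -0.8]
0.163 [-0.6 -0.8 -0.7]
0.16 [-0.6 -0.6  1.2]
0.157 [-1.2 -1.  -0.4]
0.154 [-0.2  8.3  2. ]
0.151 [ 0.3 26.5  7.2]
10.5917 [ 0.60014568 -0.02152553  0.09599132]
```

View pics/push.png

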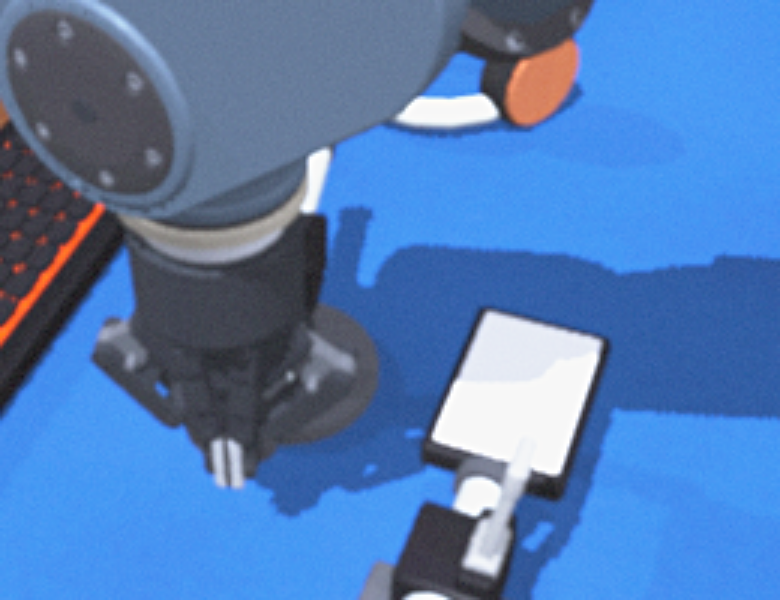

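Force jumped to 26 N at y=0.151 (face about 0.141), which matches the collar stop. I'll back off, look, and move to the lever.

```bash
python3 - <<'E'
from h import *
from plant import env
env.line_to(st(0,.20,.096)); env.line_to(st(0,.22,.3))
s=env.snapshot("top");pickle.dump(s,open("top1.pkl","wb"))
env.reach(st(.085,0,.3),[180,0,14.5])
s2=env.snapshot("side");pickle.dump(s2,open("side1.pkl","wb"))
print(env.read_time_s())
a=cv2.resize(s["image"][110:220,260:430],None,fx=2.5,fy=2.5);b=cv2.resize(s2["image"][70:270,220:380],None,fx=2.2,fy=2.2)
c=np.zeros((440,800,3),np.uint8);c[:275,:425]=a;c[:440,440:792]=b
cv2.imwrite("pics/after.png",c[:,:,::-1])
E
```

```text
13.925
```

View pics/after.png

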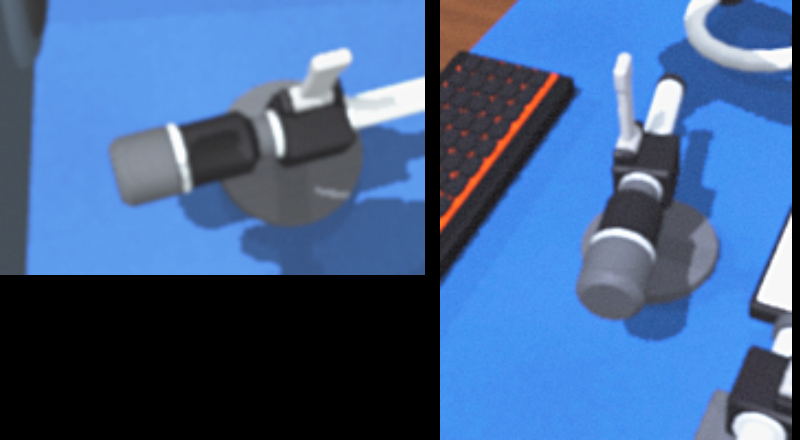

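```bash
python3 - <<'E'
from h import *
from plant import env
t=pickle.load(open("top1.pkl","rb"));s=pickle.load(open("side1.pkl","rb"))
m,_=tri(ray(t,260+118/2.5,110+174/2.5),ray(s,220+(610-440)/2.2,70+300/2.2))
print("face",m, (m[:2]-O)@[-np.sin(np.radians(14.5)),np.cos(np.radians(14.5))])
# lever tip
l,_=tri(ray(t,260+332/2.5,110+56/2.5),ray(s,220+(623-440)/2.2,70+60/2.2)); print("lever",l,fst(np.r_[l[:2]-O,0]*1000))
print(env.read_position(),st(.085,0,.3),env.read_ee_rot(),proj(s,env.read_position()))
E
```

```text
face [ 0.60583721 -0.03390852  0.09867583] 0.1415121632836448
lever [ 0.65483725 -0.16484115  0.20168416] [17.   2.5  0. ]
[ 0.72119014 -0.14945195  0.30012035] [np.float64(0.7212925494321392), np.float64(-0.1502176996553725), 0.3] [-1.79993029e+02 -1.36255436e-03  1.46213536e+01] [253.79116264  34.3996422 ]
```

```bash
python3 - <<'E'
from h import *
t=pickle.load(open("top1.pkl","rb"));s=pickle.load(open("side1.pkl","rb"))
for n,P in [("pivot",st(.014,0,.126)),("tip-15",st(.014+.0194,0,.1984)),("tip0",st(.014,0,.201)),("clamp+x",st(.024,0,.12)),("clamp-x",st(-.024,0,.12))]:
    a=proj(t,P);b=proj(s,P); print(n,(a-[260,110])*2.5,(b-[220,70])*2.2+[440,0])
E
```

```text
pivot [313.34516839  94.79840663] [630.90499566 139.09767108]
tip-15 [326.78789558  31.91475321] [601.37049865  59.51390572]
tip0 [337.32495892  60.40461794] [627.39913345  59.04442172]
clamp+x [307.36951227  83.58982817] [618.73035064 143.63709072]
clamp-x [328.14095031 149.45698055] [678.77196031 150.05543734]
```

The microphone is home: its face measures 0.1415 m against the expected 0.142. The lever is near upright. Next I'll sweep it over.

```bash
python3 - <<'E'
from h import *
from plant import env
env.line_to(st(.07,0,.186))
f0=np.array(env.read_force())
def P(d,r=.05):
    a=np.radians(d); return st(.014-r*np.sin(a)+.004*np.cos(a)+.011,0,.126+r*np.cos(a)+.004*np.sin(a)+.008)
env.line_to(P(0),vel=.08)
for d in list(range(8,81,8))+[84,88]:
    env.line_to(P(d),vel=.06)
    f=fst(np.array(env.read_force())-f0); print(d,f,np.round(env.read_position()[2],4))
    if np.abs(f).max()>25: break
print(env.read_time_s())
E
```

```text
8 [-2.1 -0.   0.1] 0.1841
16 [-1.   0.3 -2.1] 0.1831
24 [-0.7 -1.2 -0.8] 0.1813
32 [-0.2  0.1 -0.5] 0.1783
40 [-0.4 -0.5 -0.4] 0.1747
48 [-1.2 -0.1 -1. ] 0.1701
56 [-1.5  0.  -0.3] 0.1649
64 [ 0.1 -0.2 -0.5] 0.159
72 [ 0.4  0.6 -0.2] 0.1527
80 [-1.   0.5 -0.1] 0.1461
84 [-0.4 -0.2 -0.1] 0.143
88 [ 0.   0.  -1.7] 0.1395
18.675
```

```bash
python3 - <<'E'
from h import *
from plant import env
f0=np.array(env.read_force());x=.014-.05+.011
for z in (.138,.1365,.135):
    env.line_to(st(x,0,z),vel=.03); f=fst(np.array(env.read_force())-f0); print(z,f)
    if f[2]>8: break
env.line_to(st(x,0,.2)); env.line_to(st(.09,0,.32))
s=env.snapshot("side"); env.sleep(.3)
print(env.read_time_s())
cv2.imwrite("pics/lev.png",cv2.resize(s["image"][60:260,220:420],None,fx=3,fy=3)[:,:,::-1])
E
```

```text
0.138 [-0.5 -0.   1.1]
0.1365 [-3.2  1.5  9.5]
21.3583
```

View pics/lev.png

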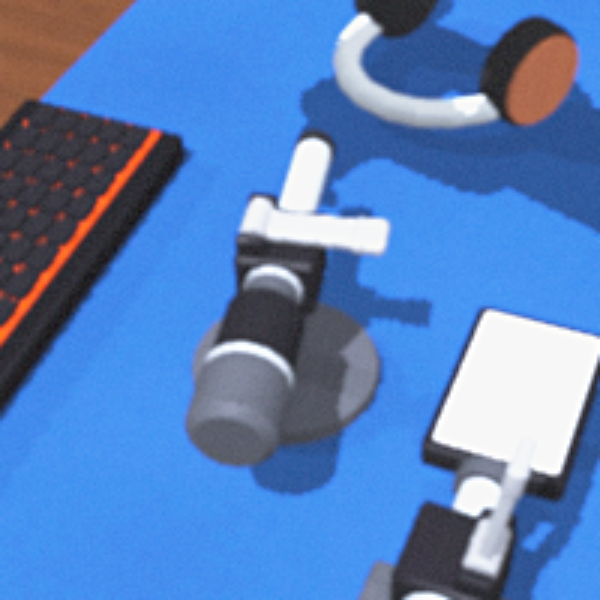

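The picture shows the lever flat across the clamp, pointing to -x, with its tip at crop (385,233). The microphone is still home and the arm is clear, so I'll hand in.

```bash
python3 -c "
from plant import env
print(env.close_job())"
```

```text
the job is handed in; nothing more can be done
None
```

I pushed the microphone's boom tube fully home, then flipped its cam lever over center so it lies flat on its stop, left the light's stand untouched, and handed the job in with the arm clear at about 21 s; no verdict came back.

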